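# Clamp the wooden block in its drilling jig

## Robot

A 7-joint arm with a two-finger parallel gripper is mounted at the origin on a cart in front of the work surface, level with it; the furniture and walls round the work are solid. World frame = base frame: x ahead of the robot, y to its left, z up, the work surface at z = 0. Lengths are in m, angles in rad, forces in N, time in s.
With the tool pointing down it reaches from about 0.35 to 0.9 m from the base axis. Payload 7.2 kg.
Tool frame: the origin (TCP) lies between the finger pads; the fingertips stand 25 mm ahead of it and the grasp point (between the pads) lies 6 mm ahead of it (manip.finger_overhang is the distance from the TCP to the fingertips, in m); z points along the fingers, y is the direction in which the jaws open and shut (so a half turn about z gives the same grasp; the last joint's range is limited). The gripper opens to 85 mm and grips with 20 to 120 N. Pads are 22 mm wide; open, the fingers measure 114 mm over their backs; the gripper's body (76 mm by 85 mm) begins 54 mm behind the grasp point. The pads swing forward as they close: fully open they stand 13 mm farther back than shut.
Start: joints at [1.172, 0.411, -0.013, 1.596, 0.006, 1.134, -0.082], TCP at [0.203, -0.591, 0.256] pointing down, gripper open.
Joint ranges: [-2.95, 2.95], [-0.29, 1.99], [-1.47, 1.44], [0.14, 2.54], [-1.03, 4.17], [0.13, 1.85], [-2.86, 2.86]. Speed limits (rad/s): [2.39, 2.39, 3.01, 3.01, 3.14, 3.14, 3.14].

## Interface

Orientations are given as a rotation vector (axis times angle).
In Python, from plant import manip gives the robot as it stands.
- The arm moves only by the tool send_rows, never from a script. Its argument "rows" is a list that holds one entry, the list of rows, each a list of 7 numbers: the opening, from 0 (shut) to 1 (fully open), then the shift along the tool's x, y, z in mm, then the turn, a rotation vector about the tool's x, y, z in degrees. In form: [[[claw, tx, ty, tz, ax, ay, az], ...]]. A call has 1 to 20 rows; each row shifts and turns the pose as measured when the row begins, along the tool's axes as they then stand; what a row does not reach is not made up. A row lasts 1/12 s, in which the tool goes at most 41.7 mm and 7.16 degrees, less where a joint would pass 70% of its speed; a pose out of reach is approached as far as the arm can. A call with a gripper value outside its range is refused whole. The fingers move at their own pace and stop on an object; "force" is the grip in N (left out, the last holds). Time passes only in rows, so rows that do not move let the fingers close. It gives the time, the measured TCP pose, the force and the opening at its end, in the units of the state.
- manip.sense(): the state, without advancing time (a new reading comes with each control period).
- manip.camera(name): name is "side" or "top" or "wrist"; returns a dict with "image" (384x512x3 uint8, red, green, blue), "z_map" (384x512 float32, m along the optical axis (not along the pixel's ray), 0 where there is no reading), "fx", "fy", "cx", "cy" (pixels), "k1" (the pictures are not rectified: a ray, as slopes to the right and down, at radius r is drawn at 1 + k1 r^2 times it, then the intrinsics apply), "rvec" (rotation vector, rad) and "tvec" (3), from world to camera coordinates, as OpenCV has them. Camera axes: x right, y down, z forward; pixel columns grow to the right and rows downward; lengths in m; the calibration is good to about 2 mm. A picture is of the moment at which its call begins.
- manip.sign_off(): hands the job in, once; it reports no verdict.
Trained networks look in the newest picture that a camera, given by its name, has taken for a name from the list of things; names that differ only in an ending like _2 or _b are one class to them, and where a whole thing is asked for, a point or a joint stands for the part that bears it (a point fixed in the world has none). Each returns a list of dicts, best first, with "score" (0 to 1); they miss things now and then, are a little off and sometimes report something else, mostly with a low value. They report only what shows in the picture. A call takes as long as a camera call.
- manip.search_frame(target, camera): "centre" ([column, row] in pixels, amid what is visible of it).
- manip.pinpoint(target, camera): "centre" ([column, row] in pixels: a listed point, or the origin of a listed thing).
The state is a dict: "t": time; "joint_positions": joint angles; "qd": joint speeds; "joint_torque": joint torques, N m; "position": TCP position; "eef_rot": TCP orientation; "wrist_force": force on the tool from outside, world axes, zero at the start; "moment": the same for the moment, N m; "grip_width": finger opening in m.
Only numpy, scipy, OpenCV 4.12 (cv2) and the standard library are available. Lean on these libraries where they do the work, as an engineer would, in place of code of your own. Each camera call takes 0.05 s, during which the arm holds its last target.

## Task

Two grey drilling jigs stand on the bench, each with an open toggle clamp with a green handle; a wooden block lies in one of them and the other is empty. Clamp the wooden block: push the green handle of its clamp towards the block until it snaps over and stays shut on the block. Leave the block lying in its jig and the clamp of the empty jig open.

Things in the scene. Friction and masses are not known exactly. Their poses are not given: they have to be found in the camera images.
- clamp (a joint): Handle of the clamp at the wooden block, rad: 0 open (leans 0.5 back from upright, away from the block), 0.8 shut (leans 0.3 towards the block, at a rigid stop). It swings in the upright plane through its pivot and the block's middle; pushed towards the block it lowers the clamp arm. A spring resists by about 5 N at the handle's end, less towards dead centre near 0.37, then snaps it to 0.8.
- clamp_tip (a point): Centre of the round end (radius 11 mm) of that clamp's green handle, 88 mm from its pivot; 137 mm above the bench when open, free behind. Dead centre: about 31 mm nearer the block, 148 mm high; shut: 68 mm nearer, 144 mm high. A level push on it from behind does it. In front of it the open steel arm stands up to 155 mm above the bench. Block's middle: 143 mm ahead of it when open, seen from above.
- wood_block: Bare brown wooden block lying in a jig (not the similar offcut at the back of the bench), 45 x 110 x 36 mm (x, y, z), origin in the middle of its underside, 15 mm above the bench. It lies loose between low aluminium fences (12 mm high, 2 to 4 mm play) on its jig, a grey board 200 x 150 x 15 mm fixed to the bench; its long side lies across the plane of the clamp.
- spare (a joint): Handle of the same kind of clamp on the empty jig, rad; 0 open, 0.8 shut. It must stay open.

How it is judged:
By the outcome, as a careful person would: the job done as asked, in the order asked, and still so for the second after the job is handed in, with the robot touching nothing.
It also fails if it takes over 26 s, if anything falls off the work surface, if the arm or the gripper's body presses on something with over 40 N, if the wrist force passes 120 N, or if a joint passes its speed limit or range.

## Working session

There is one attempt and no reset: what is moved stays moved. The work goes in short steps, Python scripts to look and compute and a tool call to move; the robot and the scene stay as the last step left them, time stands still between calls to the robot, and variables do not carry over. Pictures are saved under pics/ and viewed, and the job is handed in when it is done.

Besides the shell and the picture viewer there is one more tool, called in YAML: its name, and indented under it one key for each argument. send_rows: Moves the arm, as the interface text tells. Its arguments: {"type":"object","properties":{"rows":{"type":"array","items":{"type":"array","items":{"type":"array","items":{"type":"number"}}}},"force":{"type":"number"}},"required":["rows"]}

```bash
mkdir -p pics
cat > h.py <<'E'
import numpy as np, cv2
from plant import manip
def cam(n,save=None):
    c=manip.camera(n)
    if save: cv2.imwrite('pics/'+save,cv2.cvtColor(c['image'],cv2.COLOR_RGB2BGR))
    return c
def RT(c): return cv2.Rodrigues(np.array(c['rvec'],float))[0],np.array(c['tvec'],float).ravel()
def ray(c,px):
    K=np.array([[c['fx'],0,c['cx']],[0,c['fy'],c['cy']],[0,0,1.]])
    p=cv2.undistortPoints(np.array([[px]],float),K,np.array([c['k1'],0,0,0.]))[0,0]
    return np.array([p[0],p[1],1.])
def at_z(c,px,z):
    R,t=RT(c); o=-R.T@t; d=R.T@ray(c,px); return o+d*(z-o[2])/d[2]
def at_depth(c,px):
    R,t=RT(c); u,v=int(round(px[0])),int(round(px[1])); return R.T@(ray(c,px)*c['z_map'][v,u]-t)
E
python3 - <<'E'
from h import *
for n in ['top','side']:
    c=cam(n,n+'1.png')
    for k,z in [('clamp_tip',.137),('wood_block',.015)]:
        for d in manip.pinpoint(k,n): print(n,k,d,at_z(c,d['centre'],z).round(4),at_depth(c,d['centre']).round(4))
    for k in ['clamp','spare']:
        for d in manip.search_frame(k,n): print(n,k,d,at_depth(c,d['centre']).round(4))
s=manip.sense();print(s['t'],s['position'],s['eef_rot'],s['grip_width'])
E
```

```text
top clamp_tip {'centre': [191.0, 223.7], 'score': 0.65} [0.5457 0.1385 0.137 ] [0.545  0.137  0.1467]
top wood_block {'centre': [195.8, 168.2], 'score': 0.77} [0.6901 0.1468 0.015 ] [0.6831 0.1412 0.0522]
top clamp {'centre': [191.2, 213.3], 'score': 0.61} [0.5692 0.1401 0.1252]
top spare {'centre': [334.1, 208.7], 'score': 0.62} [ 0.5742 -0.1738  0.1141]
side clamp_tip {'centre': [212.0, 166.5], 'score': 0.66} [0.5495 0.1321 0.137 ] [0.5501 0.1238 0.14  ]
side wood_block {'centre': [268.3, 209.0], 'score': 0.93} [0.6858 0.1412 0.015 ] [0.6828 0.0885 0.0405]
side clamp {'centre': [216.8, 177.0], 'score': 0.66} [0.5603 0.1248 0.1123]
side spare {'centre': [213.8, 240.8], 'score': 0.89} [ 0.5703 -0.1928  0.1165]
0.5 [ 0.20296952 -0.59109818  0.2562464 ] [-3.09863605e+00 -5.17282013e-01  4.22850061e-05] 0.08516647846280735
```

View pics/top1.png

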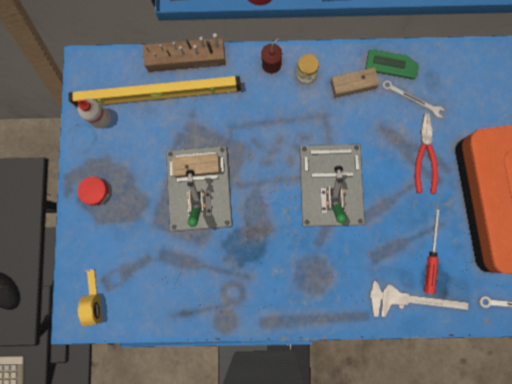

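View pics/side1.png

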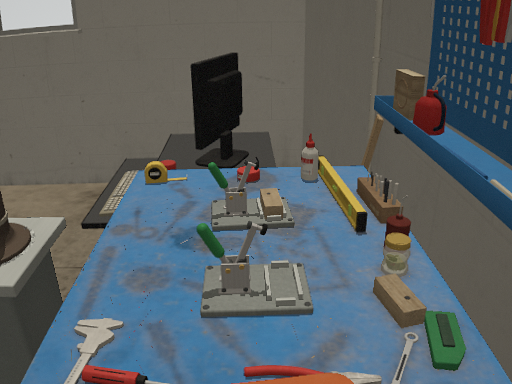

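The left jig (top view, about 198,190) holds the block. Its green tip is at about (193,222), and the spare's is at (341,215). Next I'll refine the tip and the push direction.

Run:
```python
from h import *
for n,boxes in [('top',[(180,190,210,232),(325,190,360,232)]),('side',[(200,155,232,195),(190,215,230,262)])]:
    c=cam(n); hsv=cv2.cvtColor(c['image'],cv2.COLOR_RGB2HSV)
    for b in boxes:
        m=cv2.inRange(hsv,(45,90,30),(80,255,255))>0
        P=np.array([at_depth(c,(u,v)) for v in range(b[1],b[3]) for u in range(b[0],b[2]) if m[v,u] and c['z_map'][v,u]>0])
        P=P[(P[:,2]>.05)&(P[:,2]<.17)]
        print(n,len(P),P.min(0).round(3),P.max(0).round(3)); 
        for lo in np.arange(.08,.16,.015):
            q=P[(P[:,2]>=lo)&(P[:,2]<lo+.015)]
            if len(q): print('  z',lo.round(3),len(q),q.mean(0).round(4))
# jig board edges direction from top view
c=cam('top')
hsv=cv2.cvtColor(c['image'],cv2.COLOR_RGB2HSV)
for b in [(160,140,240,235),(295,140,370,235)]:
    m=np.zeros(hsv.shape[:2],np.uint8); m[b[1]:b[3],b[0]:b[2]]=(hsv[b[1]:b[3],b[0]:b[2],1]<90)*255
    ys,xs=np.nonzero(m); 
    P=np.array([at_z(c,(x,y),.015)[:2] for x,y in zip(xs,ys)],np.float32)
    print(cv2.minAreaRect(P))
```

```text
top 139 [0.542 0.125 0.097] [0.584 0.145 0.151]
  z 0.095 16 [0.5801 0.1337 0.1034]
  z 0.11 23 [0.5732 0.1339 0.1163]
  z 0.125 32 [0.5644 0.1327 0.1328]
  z 0.14 68 [0.5511 0.1345 0.1457]
top 151 [ 0.542 -0.192  0.097] [ 0.584 -0.173  0.152]
  z 0.095 17 [ 0.5809 -0.1793  0.1037]
  z 0.11 28 [ 0.5733 -0.1802  0.1181]
  z 0.125 28 [ 0.5652 -0.1805  0.1331]
  z 0.14 78 [ 0.5523 -0.1831  0.1457]
side 229 [0.54  0.118 0.084] [0.584 0.137 0.149]
  z 0.08 33 [0.575  0.1269 0.0901]
  z 0.095 52 [0.5704 0.1268 0.1027]
  z 0.11 53 [0.5622 0.1262 0.1174]
  z 0.125 57 [0.5541 0.1259 0.1325]
  z 0.14 34 [0.5486 0.1281 0.1441]
side 430 [ 0.542 -0.199  0.083] [ 0.586 -0.18   0.149]
  z 0.08 50 [ 0.5779 -0.1941  0.0908]
  z 0.095 104 [ 0.5725 -0.1932  0.1028]
  z 0.11 101 [ 0.5643 -0.1934  0.1177]
  z 0.125 106 [ 0.5562 -0.1934  0.1325]
  z 0.14 69 [ 0.5511 -0.1903  0.144 ]
((0.6452487707138062, 0.13788999617099762), (0.19312703609466553, 0.23236049711704254), 89.3520278930664)
((0.6384168863296509, -0.18360385298728943), (0.17799979448318481, 0.23069189488887787), 88.76227569580078)
```

send_rows:
  rows:
    - [[0,0,0,0,0,0,6],[0,0,0,0,0,0,6],[0,0,0,0,0,0,5],[0,14,-38,0,0,0,0],[0,14,-38,0,0,0,0],[0,14,-38,0,0,0,0],[0,14,-38,0,0,0,0],[0,14,-38,0,0,0,0],[0,14,-38,0,0,0,0],[0,14,-38,0,0,0,0],[0,14,-38,0,0,0,0],[0,14,-38,0,0,0,0],[0,14,-38,0,0,0,0]]
  force: 100

```text
t: 1.73
position: [0.3352, -0.2047, 0.254]
eef_rot: [3.134, 0.007, 0.0]
wrist_force: [1.1, 0.9, -0.1]
grip_width: -0.0001
```

send_rows:
  rows:
    - [[0,15,-38,0,0,0,0],[0,15,-38,0,0,0,0],[0,15,-38,0,0,0,0],[0,15,-38,0,0,0,0],[0,15,-38,0,0,0,0],[0,15,-38,0,0,0,0],[0,15,-38,0,0,0,0],[0,15,-38,0,0,0,0],[0,10,-25,0,0,0,0],[0,0,0,0,0,0,0]]

```text
t: 2.57
position: [0.4652, 0.1419, 0.2559]
eef_rot: [3.135, 0.015, 0.022]
wrist_force: [-0.0, 0.2, -0.3]
grip_width: -0.0003
```

send_rows:
  rows:
    - [[0,6,2,30,0,0,0],[0,6,2,30,0,0,0],[0,6,2,30,0,0,0],[0,4,2,24,0,0,0],[0,0,0,0,0,0,0]]

```text
t: 2.98
position: [0.492, 0.1359, 0.141]
eef_rot: [3.136, 0.024, 0.033]
wrist_force: [-1.1, -1.4, -0.7]
grip_width: 0.0002
```

Run:
```python
from h import *
cam('side','side2.png');cam('top','top2.png')
a=cv2.imread('pics/side2.png')[130:240,150:330];b=cv2.imread('pics/top2.png')[140:260,130:270]
cv2.imwrite('pics/c2.png',np.hstack([cv2.resize(a,(400,244)),cv2.resize(b,(285,244))]))
print(manip.sense()['position'])
```

```text
[0.49296851 0.13721859 0.14467135]
```

View pics/c2.png

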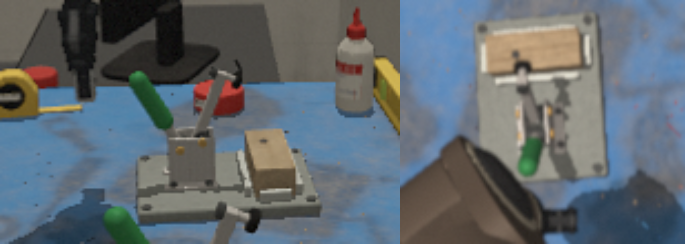

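The shut fingers are about 40 mm behind the green tip and in line with it, with the fingertip a little below the tip's centre. I'll push now.

send_rows:
  rows:
    - [[0,15,0,0,0,0,0],[0,12,0,0,0,0,0],[0,10,0,0,0,0,0],[0,10,0,0,0,0,0],[0,10,0,0,0,0,0],[0,10,0,0,0,0,0]]

```text
t: 3.58
position: [0.5573, 0.1385, 0.1591]
eef_rot: [3.135, 0.026, 0.039]
wrist_force: [-3.1, 0.2, 1.2]
grip_width: 0.0
```

send_rows:
  rows:
    - [[0,4,0,8,0,0,0],[0,8,0,7,0,0,0],[0,8,0,4,0,0,0]]

```text
t: 3.83
position: [0.5815, 0.1393, 0.1462]
eef_rot: [3.136, 0.025, 0.054]
wrist_force: [-0.0, -0.3, -1.3]
grip_width: 0.0
```

Run:
```python
from h import *
cam('side','side3.png');cam('top','top3.png')
a=cv2.imread('pics/side3.png')[130:240,150:330];b=cv2.imread('pics/top3.png')[140:260,130:270]
cv2.imwrite('pics/c3.png',np.hstack([cv2.resize(a,(400,244)),cv2.resize(b,(285,244))]))
s=manip.sense();print(s['position'],s['wrist_force'])
```

```text
[0.58171391 0.13909026 0.14538115] [-0.96824649 -0.6006886  -0.33956181]
```

View pics/c3.png

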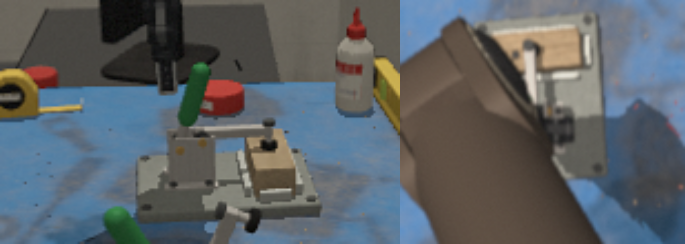

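The clamp has snapped over: its arm is level on the block, the handle leans towards the block, and the wrist reads almost no force. I'll back off and check.

send_rows:
  rows:
    - [[0,-15,0,0,0,0,0],[0,-25,0,0,0,0,0],[0,-30,0,-5,0,0,0],[0,-20,0,-25,0,0,0],[0,-10,0,-30,0,0,0],[0,0,0,-30,0,0,0],[0,0,0,0,0,0,0]]

```text
t: 4.52
position: [0.4714, 0.1377, 0.2309]
eef_rot: [3.136, 0.025, 0.038]
wrist_force: [0.9, -0.0, 1.3]
grip_width: 0.0001
```

Run:
```python
from h import *
c=cam('side','side4.png')
for d in manip.pinpoint('clamp_tip','side'): print(d,at_depth(c,d['centre']).round(3))
hsv=cv2.cvtColor(c['image'],cv2.COLOR_RGB2HSV); m=cv2.inRange(hsv,(45,90,30),(80,255,255))>0
P=np.array([at_depth(c,(u,v)) for v in range(140,195) for u in range(195,260) if m[v,u]]);print(P.min(0),P.max(0))
s=manip.sense();print(s['t'],s['position'],s['wrist_force'])
```

```text
{'centre': [239.6, 161.0], 'score': 0.77} [0.617 0.129 0.151]
[ 0.59144557  0.12237677 -0.11831947] [0.62706539 0.90777885 0.15557385]
4.6167 [0.47042909 0.13652862 0.22710381] [-0.55982649 -0.01103503  0.05450625]
```

View pics/side4.png

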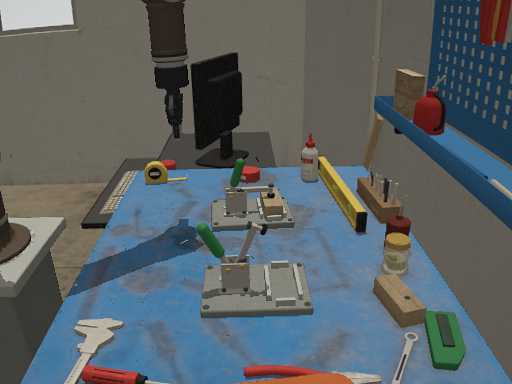

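The handle tip moved from x of about 0.549 to 0.617, which is the 68 mm expected. In the side view the clamp is shut on the block (240,161 to 272,195), the spare is still open (210,240), and the arm is clear.

```bash
python3 -c "
from plant import manip
print(manip.sign_off())"
```

```text
the job is handed in; nothing more can be done
None
```

The clamp on the wooden block is shut and the job is handed in, at about 4.6 s on the robot's clock. With the gripper shut, I pushed the green handle level from behind until it snapped over, then backed the arm clear.

**Last checks, all after the arm had backed off:**
- **Clamp:** the handle tip sits about 68 mm nearer the block than when open, which matches the shut position. The clamp arm lies level on the block.
- **Block and spare clamp:** the block is still lying in its jig, and the clamp on the empty jig is still open.
- **Contact:** the robot touches nothing, and the wrist force is about 0.6 N. The highest reading reported at the end of a move was about 3 N.

**Disagreements:**
- **Tool height:** the tool rose about 16 mm during the push, which I corrected before finishing.
- **Tip height:** the shut tip read 151 mm by depth against the stated 144 mm. The depth reading is of the handle's surface rather than its centre, which probably explains most of the difference.

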